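Flip out the cookbook stand's kickstand and hold the frame upright

ROBOT

A 6-joint arm with a two-finger parallel gripper is mounted at the origin on a cart in front of the work surface, level with it; the furniture and walls round the work are solid. World frame = base frame: x ahead of the robot, y to its left, z up, the work surface at z = 0. Lengths are in m, angles in rad, forces in N, time in s.
With the tool pointing down it reaches from about 0.3 to 0.775 m from the base axis. Payload 14.6 kg.
Tool frame: the origin (TCP) lies at the very end of the fingers, on their centre line; the grasp point (between the pads) lies 19 mm behind it; z points along the fingers, y is the line along which they close (so a half turn about z gives the same grasp; the last joint's range is limited). The gripper opens to 94 mm and grips with 3 to 60 N. Pads are 16 mm wide; open, the fingers measure 119 mm over their backs; the gripper's body (75 mm by 177 mm) begins 78 mm behind the grasp point.
Start: joints at [-1.301, 0.3, 1.521, -0, 1.321, -0.067], TCP at [0.182, -0.519, 0.205] pointing down, gripper open.
Joint ranges: [-3.03, 3.03], [-0.79, 2.21], [0.23, 2.52], [-1.04, 4.18], [0, 3.07], [-2.55, 2.55]. Speed limits (rad/s): [2.22, 2.22, 2.57, 3.14, 3.14, 3.14].

INTERFACE

Orientations are given as [roll, pitch, yaw] about the fixed x, y, z axes, in that order (R = Rz(yaw) Ry(pitch) Rx(roll)).
In Python, from station import ctrl gives the robot as it stands.
- The arm moves only by the tool move_arm, never from a script. Its argument "increments" is a list of rows, each a list of 7 numbers: the opening, from 0 (shut) to 1 (fully open), then the shift along the tool's x, y, z in units of 50 mm (1.0 is 50 mm), then the turn, a rotation vector about the tool's x, y, z in rad. In form: [[claw, tx, ty, tz, rx, ry, rz], ...]. A call has 1 to 20 rows; each row shifts and turns the commanded pose from where the row before left it, along the tool's axes as they then stand; what a row does not reach is not made up. A row lasts 1/10 s, in which the tool goes at most 50 mm and 8.59 degrees, less where a joint would pass 70% of its speed; a pose out of reach is approached as far as the arm can. A call is refused whole if a number of a shift passes 1 or a number of a turn 0.15, either way. A call with a gripper value outside its range is refused whole. The fingers move at their own pace and stop on an object; "force" is the grip in N (left out, the last holds). Time passes only in rows, so rows that do not move let the fingers close. It gives the time, the measured TCP pose, the force, the opening and the grip force at its end, in the units of the state.
- ctrl.get_obs(): the state, without advancing time (a new reading comes with each control period).
- ctrl.camera(name): name is "side" or "top"; returns a dict with "color" (420x560x3 uint8, blue, green, red), "K" (3x3 intrinsics, pixels), "pose" (4x4, takes a point from camera to world coordinates). Camera axes: x right, y down, z forward; pixel columns grow to the right and rows downward; lengths in m; the calibration is good to about 2 mm. A picture is of the moment at which its call begins. There is no depth.
- ctrl.hand_in(): hands the job in; it is judged then, once.
Trained networks look in a picture, given as the dict that the camera call returned (one of the last four; its "shot" number tells which), for a name from the list of things; names that differ only in an ending like _2 or _b are one class to them, and where a whole thing is asked for, a point or a joint stands for the part that bears it (a point fixed in the world has none). Each returns a list of dicts, best first, with "conf" (0 to 1); they miss things now and then, are a little off and sometimes report something else, mostly with a low value. They report only what shows in the picture. A call takes as long as a camera call.
- ctrl.cut_out(name, picture): "mask" (420x560 bool, what is visible of it) and "centre" ([row, column] in pixels, amid what is visible of it).
The state is a dict: "time_s": time; "qpos": joint angles; "joint_vel": joint speeds; "tau": joint torques, N m; "ee_pos": TCP position; "eef_rot": TCP orientation; "force": force on the tool from outside, world axes, zero at the start; "moment": the same for the moment, N m; "grip_width": finger opening in m; "grip_force": force on a finger pad.
Only numpy, scipy, OpenCV 4.12 (cv2) and the standard library are available. Lean on these libraries where they do the work, as an engineer would, in place of code of your own. Each camera call takes 0.05 s, during which the arm holds its last target. There are 200 camera calls.

TASK

Get the folded cookbook stand ready for the recipe book: first, while its frame still lies folded forward, flip the kickstand over on its hub until it stays fully open. Then take the frame by the round knob on its top rail, swing it up on its hinge with the base staying flat on the worktop, and finish while still holding it by that knob, bolt upright and still, not leaning back on the kickstand and not let go. Leave the things around it where they are.

Things in the scene. Friction and masses are not known exactly. Their poses are not given: they have to be found in the camera images.
- stand_base: Loose wooden base slab of the cookbook stand, 200 x 200 x 16 mm, 1.1 kg, flat on the worktop. Origin: centre of its underside. x points from the 12 mm front lip (robot's side) to the hinge side, y along the hinge, z up; turned up to 0.5 rad. The hinge line is 85 mm behind the centre, 28 mm high. Two rubber buffers, 52 mm high over the worktop, carry the frame's side bars.
- cook_frame (a joint): Angle of the open frame on its hinge. 0: folded forward on the buffers, 20 degrees above level, top rail toward the robot; 1.222 (70 degrees): exactly upright. Positive about the base's y axis. Nearly free: let go, the frame falls forward to 0, or, past upright, back on the open kickstand at about 1.42 (stop at 1.75).
- kickstand (a joint): Angle of the kickstand leg about its hub, from the frame. 0: stowed along the back (upper) face of the folded frame, pointing to its top; 2.53 (145 degrees): fully open, at its stop. Positive about the base's y axis, over the top and away from the robot. Nearly free: with the frame folded it falls back to 0 from below 1.22 (leg straight up) and falls open by itself beyond.
- frame_hinge (a point): Middle of the frame's hinge line. Axes: z along the frame to its top rail, y along the hinge, x out of its back. Wooden frame 190 mm wide, 200 mm from hinge to top edge, 12 mm thick, 0.22 to 0.36 kg; bars 14 mm wide, open between them but for a cross bar 62 to 78 mm from the hinge that carries the hub.
- frame_grip (a point): Centre of the round wooden knob on the frame's top rail, 230 mm from the hinge (axes of the frame). A ball 24 mm across on a 12 mm stem that rises from the middle of the rail (rail top 200 mm from the hinge, top of the ball 242 mm). Pinched from above along y, it turns easily between the pads as the frame swings.
- kick_hub (a point): Axis of the kickstand's hub, in the middle of the frame's width, 70 mm from the hinge along the frame and 16 mm behind its mid-plane (axes of the frame).
- mug: Loose speckled white mug, 100 mm high, right of the stand (bystander). Origin: centre of its underside.
- kitchen_timer: Loose round white and grey kitchen timer, 66 mm across, 56 mm high, left of the stand (bystander). Origin: centre of its underside.
- spice_jar: Loose spice jar with a dark cap, 41 mm across, 105 mm high, left of the stand (bystander). Origin: centre of its underside.
- grip_knob: The wooden knob with its stem, fixed to the middle of the frame's top rail; origin at the stem's foot, 199 mm from the hinge, axes of the frame. It is what the fingers hold at the end.
- kick_foot (a point): Centre of the kickstand's foot, a black rubber ball 20 mm across, 91 mm from the hub axis; z points along the leg from hub to foot, y along the hub axis. The leg is a flat steel bar 14 mm wide along y, 6 mm thick; 60 g in all. Stowed, the ball lies in the frame's opening, 70 mm clear either side, 75 to 85 mm above the base; pinched from above along y it turns between the pads.

How it is judged:
By the outcome, as a careful person would: the job done as asked, in the order asked, and still so for the second after the job is handed in, while the arm keeps its last pose, push and grip.
It also fails if it takes over 58 s, if anything falls off the work surface, if the arm or the gripper's body presses on something with over 40 N, if the wrist force passes 120 N, or if a joint passes its speed limit or range.

## Working session

There is one attempt and no reset: what is moved stays moved. The work goes in short steps, Python scripts to look and compute and a tool call to move; the robot and the scene stay as the last step left them, time stands still between calls to the robot, and variables do not carry over. Pictures are saved under pics/ and viewed, at most 10 in all, crops included, and the job is handed in when it is done.

Besides the shell and the picture viewer there is one more tool, called after "Call:" as name(argument=value, ...), one argument or row to a line, values as JSON. move_arm: Moves the arm, as the interface text tells. Its arguments: {"type":"object","properties":{"increments":{"type":"array","items":{"type":"array","items":{"type":"number"}}},"force":{"type":"number"}},"required":["increments"]}

```bash
mkdir -p pics; ls
cat > h.py <<'E'
import numpy as np,cv2
from station import ctrl
def proj(p,c):
    T=np.linalg.inv(c["pose"]);q=T[:3,:3]@np.asarray(p,float)+T[:3,3];u=c["K"]@q;return u[:2]/u[2]
def ray(uv,c):
    d=c["pose"][:3,:3]@np.linalg.inv(c["K"])@np.array([uv[0],uv[1],1.]);return c["pose"][:3,3],d/np.linalg.norm(d)
def at_z(uv,c,z):
    o,d=ray(uv,c);return o+d*(z-o[2])/d[2]
E
python3 - <<'E'
from h import *
ims=[]
for n in ["side","top"]:
    c=ctrl.camera(n);cv2.imwrite(f"pics/{n}0.png",c["color"])
    print(n,c["pose"].round(3).tolist(),c["K"].round(1).tolist())
    for t in ["stand_base","cook_frame","kickstand","grip_knob","kick_foot","mug","kitchen_timer","spice_jar","frame_grip","kick_hub","frame_hinge"]:
        for r in ctrl.cut_out(t,c)[:2]: print(t,round(r["conf"],2),np.round(r["centre"],1),r["mask"].sum())
print(ctrl.get_obs())
E
```

```text
pics
side [[-1.0, -0.003, 0.008, 0.534], [-0.009, 0.505, -0.863, 0.921], [-0.002, -0.863, -0.505, 0.657], [0.0, 0.0, 0.0, 1.0]] [[383.4, 0.0, 279.2], [0.0, 383.4, 203.4], [0.0, 0.0, 1.0]]
stand_base 0.8 [245.6 271.6] 4062
stand_base 0.29 [168.9 253.7] 704
cook_frame 0.89 [223.9 270.2] 1803
kickstand 0.55 [223.4 279.3] 105
grip_knob 0.56 [223.3 315.4] 90
kick_foot 0.72 [226.4 274. ] 169
mug 0.64 [168.  255.6] 726
spice_jar 0.94 [302.2 235.6] 899
spice_jar 0.39 [227.2 272.3] 1666
frame_grip 0.94 [226.4 267.8] 1558
kick_hub 0.77 [227.1 266.1] 1576
frame_hinge 0.62 [229.5 264.9] 1716
top [[-0.021, -0.984, 0.178, 0.312], [-1.0, 0.021, -0.002, -0.02], [-0.002, -0.178, -0.984, 1.511], [0.0, 0.0, 0.0, 1.0]] [[447.1, 0.0, 277.0], [0.0, 447.1, 213.8], [0.0, 0.0, 1.0]]
stand_base 0.65 [219.8 257.2] 3506
stand_base 0.49 [213.5 255.5] 1253
cook_frame 0.61 [209.  251.1] 1777
kick_foot 0.49 [221.2 256.3] 99
kick_foot 0.24 [211.8 253.4] 1372
mug 0.81 [189.5 381.5] 785
kitchen_timer 0.65 [238.  172.9] 310
spice_jar 0.55 [218.4 251.6] 120
frame_grip 0.76 [210.6 251.5] 1387
kick_hub 0.93 [213.  254.8] 1373
frame_hinge 0.84 [213.9 252.4] 1493
{'time_s': 1.2, 'qpos': array([-1.30060142e+00,  2.99889347e-01,  1.52097361e+00,  7.64612618e-06,
        1.32070613e+00, -6.65697273e-02]), 'joint_vel': array([ 0.00091512,  0.00143608, -0.00047   ,  0.0006782 ,  0.0019226 ,
        0.00079386]), 'tau': array([-4.43481367e-04, -5.31666577e+01, -3.52913332e+01,  7.09238788e-02,
        2.12448032e-02,  4.64273535e-05]), 'ee_pos': array([ 0.18175418, -0.51910052,  0.2054626 ]), 'eef_rot': array([ 3.14156865e+00, -5.82457535e-06,  3.36762741e-01]), 'force': array([ 0.86648242, -0.06922297, -0.20625755]), 'moment': array([ 0.0019134 ,  0.03861673, -0.01796122]), 'grip_force': 0.0, 'grip_width': 0.09402159160266535}
```

Run:
```python
import cv2
a=cv2.imread("pics/side0.png")[140:340,180:400];b=cv2.imread("pics/top0.png")[150:290,140:420]
cv2.imwrite("pics/a.png",cv2.resize(a,None,fx=3,fy=3,interpolation=2)[:600]);cv2.imwrite("pics/b.png",cv2.resize(b,None,fx=2.857,fy=2.857,interpolation=2))
```

```text
(no output)
```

View pics/a.png

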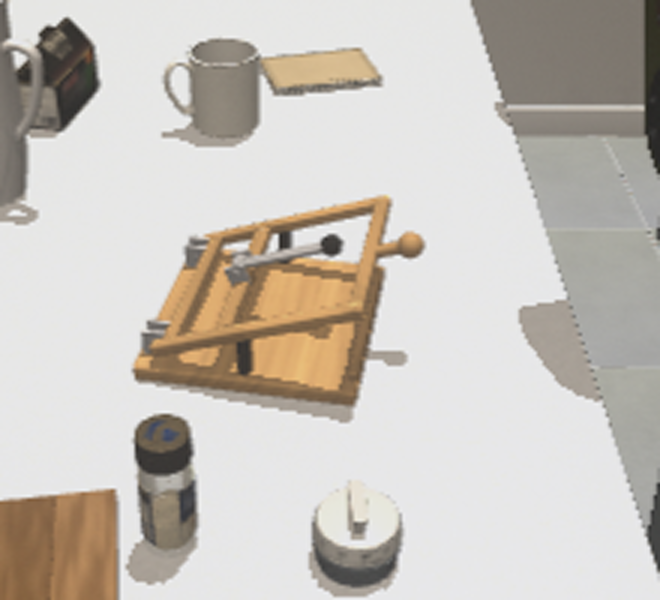

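View pics/b.png

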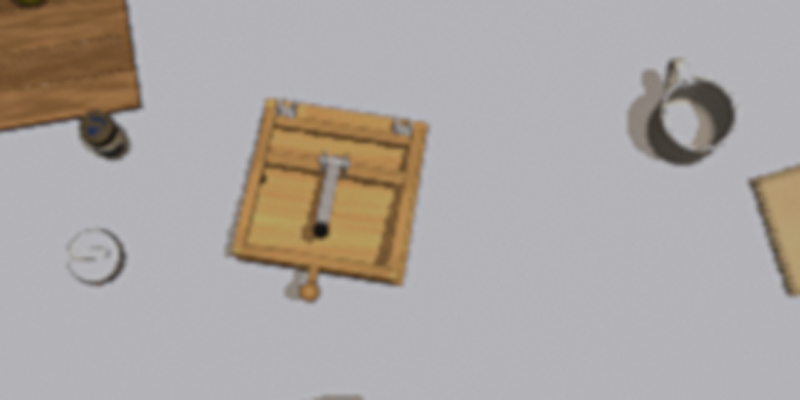

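The side view shows the ball foot at about (291,221), the knob at (317,221), and the rail ends at (308,207) and (302,244). The top view shows the foot at (252,230), the knob at (248,251) and the hub at (256,206). Next I fit the base pose from these.

```bash
cat >> h.py <<'E'
def pts(p,f=0.,k=0.):
    x,y,w=p;R=np.array([[np.cos(w),-np.sin(w),0],[np.sin(w),np.cos(w),0],[0,0,1]]);o=np.array([x,y,0])
    a=np.deg2rad(20)+f;z=np.array([-np.cos(a),0,np.sin(a)]);xf=np.array([np.sin(a),0,np.cos(a)])
    h=np.array([.085,0,.028]);hub=h+.07*z+.016*xf
    leg=np.cos(k)*z+np.sin(k)*xf
    Y=np.array([0,.095,0])
    d=dict(knob=h+.23*z,hub=hub,foot=hub+.091*leg,rl=h+.199*z+Y+.006*xf,rr=h+.199*z-Y+.006*xf,bl=np.array([-.1,.1,.008]),hinge=h)
    return {n:o+R@v for n,v in d.items()}
E
python3 - <<'E'
from h import *
from scipy.optimize import least_squares
S=ctrl.camera("side");T=ctrl.camera("top")
obs=[(S,"foot",(291,221.3)),(S,"knob",(316.7,221.3)),(S,"rr",(308.3,206.7)),(S,"rl",(301.2,243.5)),(T,"foot",(252,230.5)),(T,"knob",(248.2,251.5)),(T,"hub",(256.2,206)),]
f=lambda v:np.concatenate([proj(pts(v[:3])[n],c)-uv for c,n,uv in obs])
r=least_squares(f,[.4,0,0],loss="soft_l1");print(r.x.round(4),f(r.x).reshape(-1,2).round(1))
for n,v in pts(r.x).items():print(n,v.round(4))
a=S["color"].copy();
for n,v in pts(r.x).items():
    u=proj(v,S);cv2.circle(a,tuple(np.round(u*1).astype(int)),1,(0,0,255),-1)
b=T["color"].copy()
for n,v in pts(r.x).items():
    u=proj(v,T);cv2.circle(b,tuple(np.round(u).astype(int)),1,(0,0,255),-1)
cv2.imwrite("pics/c.png",np.hstack([cv2.resize(a[180:300,210:340],None,fx=3,fy=3),cv2.resize(b[170:290,200:320],None,fx=3,fy=3)]))
E
```

```text
[ 0.5738  0.0508 -0.1563] [[-0.9  0.1]
 [-0.2 -0.2]
 [-0.  -2.9]
 [-0.7 -0.9]
 [-0.6  0.6]
 [-0.2  1.1]
 [-0.5  0.9]]
knob [0.4443 0.0712 0.1067]
hub [0.5982 0.047  0.067 ]
foot [0.5137 0.0603 0.0981]
rl [0.4899 0.1602 0.1017]
rr [ 0.4603 -0.0274  0.1017]
bl [0.4906 0.1652 0.008 ]
hinge [0.6578 0.0376 0.028 ]
```

View pics/c.png

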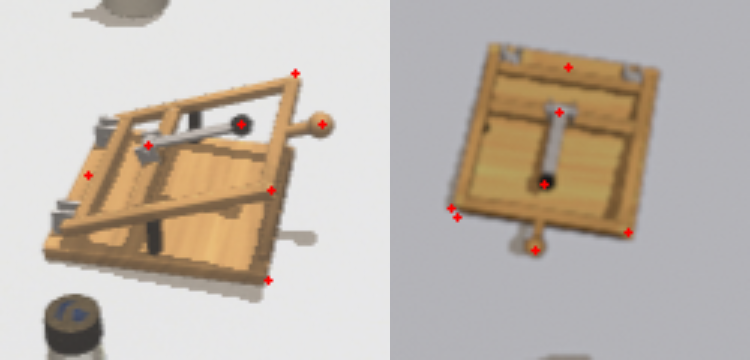

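Call:
move_arm(
  increments=[
    [0.5,0,0,0,0,0,0.123],
    [0.5,0,0,0,0,0,0.123],
    [0.5,0,0,0,0,0,0.123],
    [0.5,0,0,0,0,0,0.123],
  ],
  force=10,
)

```text
time_s: 1.7
ee_pos: [0.1817, -0.5191, 0.2055]
eef_rot: [3.142, 0.0, -0.16]
force: [-0.3, 0.1, -0.3]
grip_width: 0.0651
grip_force: 0.0
```

Call:
move_arm(
  increments=[
    [0.5,0.238,-0.624,0,0,0,0],
    [0.5,0.238,-0.624,0,0,0,0],
    [0.5,0.238,-0.624,0,0,0,0],
    [0.5,0.238,-0.624,0,0,0,0],
    [0.5,0.238,-0.624,0,0,0,0],
    [0.5,0.238,-0.624,0,0,0,0],
    [0.5,0.238,-0.624,0,0,0,0],
    [0.5,0.238,-0.624,0,0,0,0],
    [0.5,0.238,-0.624,0,0,0,0],
    [0.5,0.238,-0.624,0,0,0,0],
    [0.5,0.238,-0.624,0,0,0,0],
    [0.5,0.238,-0.624,0,0,0,0],
    [0.5,0.238,-0.624,0,0,0,0],
    [0.5,0.238,-0.624,0,0,0,0],
    [0.5,0.238,-0.624,0,0,0,0],
    [0.5,0.238,-0.624,0,0,0,0],
    [0.5,0.238,-0.624,0,0,0,0],
    [0.5,0.238,-0.624,0,0,0,0],
    [0.5,0.238,-0.624,0,0,0,0],
    [0.5,0.238,-0.624,0,0,0,0],
  ],
)

```text
time_s: 3.7
ee_pos: [0.5139, 0.062, 0.2055]
eef_rot: [-3.142, -0.0, -0.155]
force: [-0.5, -0.7, 0.9]
grip_width: 0.0468
grip_force: 0.0
```

Call:
move_arm(
  increments=[
    [0.5,0,0,0.42,0,0,0],
    [0.5,0,0,0.42,0,0,0],
    [0.5,0,0,0.42,0,0,0],
    [0.5,0,0,0.42,0,0,0],
    [0.5,0,0,0.42,0,0,0],
    [0.5,0,0,0.42,0,0,0],
    [0.5,0,0,0,0,0,0],
  ],
)

```text
time_s: 4.4
ee_pos: [0.512, 0.0605, 0.0772]
eef_rot: [3.141, 0.004, -0.155]
force: [0.1, -0.0, 0.4]
grip_width: 0.0467
grip_force: 0.0
```

Run:
```python
from h import *
S=ctrl.camera("side");T=ctrl.camera("top")
print(ctrl.get_obs()["ee_pos"],ctrl.get_obs()["force"])
a=S["color"];b=T["color"]
cv2.imwrite("pics/d.png",np.hstack([cv2.resize(a[130:270,230:340],None,fx=3.5,fy=3.5),cv2.resize(b[170:310,200:310],None,fx=3.5,fy=3.5)]))
```

```text
[0.51351507 0.06062826 0.07995862] [0.00264946 0.14191411 0.09445344]
```

View pics/d.png

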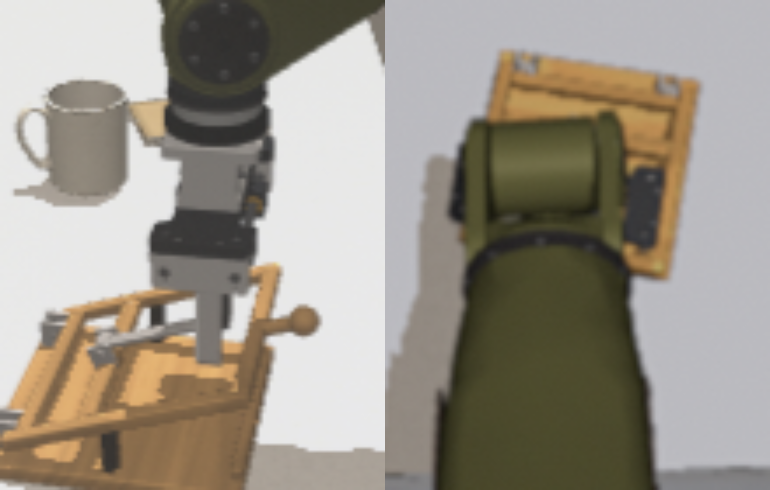

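The side view shows both fingers in the opening around the ball, at crop (210,340), clear of the rail. Next: close on it and work out the arc.

Call:
move_arm(
  increments=[
    [0,0,0,0,0,0,0],
    [0,0,0,0,0,0,0],
    [0,0,0,0,0,0,0],
    [0,0,0,0,0,0,0],
    [0,0,0,0,0,0,0],
    [0,0,0,0,0,0,0],
  ],
  force=10,
)

```text
time_s: 5.1
ee_pos: [0.5134, 0.0602, 0.0798]
eef_rot: [3.141, -0.0, -0.155]
force: [-2.6, -3.8, 4.5]
grip_width: 0.0191
grip_force: 10.0
```

Run:
```python
from h import *
o=ctrl.get_obs();print(o["grip_width"],o["grip_force"],o["force"],o["ee_pos"])
def arc(r,a0,a1,n):
    a=np.linspace(a0,a1,n+1);p=np.c_[-r*np.cos(a),-r*np.sin(a)]/.05
    print(np.diff(p,axis=0).round(3).tolist())
d=np.deg2rad
arc(.091,d(20),d(164),30); arc(.23,d(20),d(90),36)
```

```text
0.019147942477616416 10.000384524464607 [-2.55479367 -3.82575776  4.4548344 ] [0.51344732 0.06023341 0.07983807]
[[0.058, -0.141], [0.07, -0.136], [0.081, -0.129], [0.091, -0.122], [0.101, -0.114], [0.11, -0.105], [0.119, -0.096], [0.126, -0.085], [0.133, -0.074], [0.139, -0.063], [0.144, -0.051], [0.147, -0.039], [0.15, -0.026], [0.152, -0.014], [0.152, -0.001], [0.152, 0.012], [0.15, 0.024], [0.148, 0.037], [0.144, 0.049], [0.14, 0.061], [0.134, 0.072], [0.128, 0.083], [0.12, 0.094], [0.112, 0.104], [0.103, 0.113], [0.093, 0.121], [0.083, 0.128], [0.072, 0.135], [0.06, 0.14], [0.048, 0.145]]
[[0.056, -0.146], [0.061, -0.144], [0.066, -0.142], [0.07, -0.139], [0.075, -0.137], [0.08, -0.134], [0.084, -0.131], [0.089, -0.129], [0.093, -0.125], [0.097, -0.122], [0.101, -0.119], [0.105, -0.115], [0.109, -0.112], [0.113, -0.108], [0.116, -0.104], [0.12, -0.1], [0.123, -0.096], [0.126, -0.092], [0.129, -0.087], [0.132, -0.083], [0.135, -0.078], [0.138, -0.074], [0.14, -0.069], [0.142, -0.064], [0.144, -0.059], [0.146, -0.054], [0.148, -0.049], [0.15, -0.044], [0.151, -0.039], [0.152, -0.034], [0.153, -0.029], [0.154, -0.024], [0.155, -0.018], [0.156, -0.013], [0.156, -0.008], [0.156, -0.003]]
```

Call:
move_arm(
  increments=[
    [0,0.058,0,-0.141,0,0,0],
    [0,0.07,0,-0.136,0,0,0],
    [0,0.081,0,-0.129,0,0,0],
    [0,0.091,0,-0.122,0,0,0],
    [0,0.101,0,-0.114,0,0,0],
    [0,0.11,0,-0.105,0,0,0],
  ],
)

```text
time_s: 5.7
ee_pos: [0.5386, 0.0561, 0.1172]
eef_rot: [3.141, 0.001, -0.155]
force: [-0.3, -5.7, -1.7]
grip_width: 0.0194
grip_force: 10.0
```

Run:
```python
from h import *
S=ctrl.camera("side");o=ctrl.get_obs();print(o["grip_width"],o["grip_force"],o["force"],o["ee_pos"])
cv2.imwrite("pics/e.png",cv2.resize(S["color"][150:280,210:340],None,fx=4,fy=4))
```

```text
0.018940487819660165 10.000074058771133 [-1.88373793 -5.76442834  0.63201755] [0.53964217 0.05601283 0.11804462]
```

View pics/e.png

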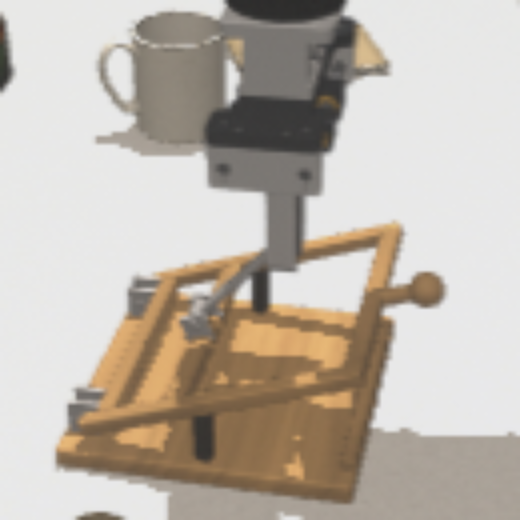

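The leg is rising with the tool and the frame hasn't moved. Side force is about 6 N, so I'll nudge towards -y while continuing.

Call:
move_arm(
  increments=[
    [0,0.119,0.01,-0.096,0,0,0],
    [0,0.126,0.01,-0.085,0,0,0],
    [0,0.133,0.01,-0.074,0,0,0],
    [0,0.139,0.01,-0.063,0,0,0],
    [0,0.144,0,-0.051,0,0,0],
    [0,0.147,0,-0.039,0,0,0],
  ],
)

```text
time_s: 6.35
ee_pos: [0.5789, 0.0483, 0.1376]
eef_rot: [3.141, -0.0, -0.155]
force: [-1.5, -2.2, 2.3]
grip_width: 0.0187
grip_force: 10.0
```

Call:
move_arm(
  increments=[
    [0,0.15,0,-0.026,0,0,0],
    [0,0.152,0,-0.014,0,0,0],
    [0,0.152,0,-0.001,0,0,0],
    [0,0.152,0,0.012,0,0,0],
    [0,0.15,0,0.024,0,0,0],
    [0,0.148,0,0.037,0,0,0],
  ],
)

```text
time_s: 6.95
ee_pos: [0.6237, 0.0404, 0.1357]
eef_rot: [3.14, -0.001, -0.156]
force: [-2.1, -8.0, 2.9]
grip_width: 0.0191
grip_force: 10.0
```

Call:
move_arm(
  increments=[
    [0,0.144,0.02,0.049,0,0,0],
    [0,0.14,0.02,0.061,0,0,0],
    [0,0.134,0.02,0.072,0,0,0],
    [0,0.128,0.01,0.083,0,0,0],
    [0,0.12,0.01,0.094,0,0,0],
    [0,0.112,0.01,0.104,0,0,0],
  ],
)

```text
time_s: 7.55
ee_pos: [0.6614, 0.032, 0.1122]
eef_rot: [-3.14, -0.001, -0.155]
force: [1.5, 5.2, 1.5]
grip_width: 0.019
grip_force: 10.0
```

Call:
move_arm(
  increments=[
    [0,0.103,0,0.113,0,0,0],
    [0,0.093,0,0.121,0,0,0],
    [0,0.083,0,0.128,0,0,0],
    [0,0.072,0,0.135,0,0,0],
    [0,0.03,0,0.07,0,0,0],
    [0,0,0,0,0,0,0],
  ],
)

```text
time_s: 8.15
ee_pos: [0.6795, 0.0282, 0.083]
eef_rot: [-3.141, 0.001, -0.155]
force: [1.5, 4.3, 1.3]
grip_width: 0.0191
grip_force: 10.0
```

Call:
move_arm(
  increments=[
    [0.5,0,0,0,0,0,0],
    [0.5,0,0,0,0,0,0],
    [0.5,0,0,0,0,0,0],
    [0.5,0,0,0,0,0,0],
    [0.5,0,0,-0.4,0,0,0],
    [0.5,0,0,-0.6,0,0,0],
    [0.5,0,0,-0.6,0,0,0],
    [0.5,0,0,-0.6,0,0,0],
    [0.5,0,0,-0.4,0,0,0],
    [0.5,-0.6,0,0,0,0,0],
    [0.5,-0.6,0,0,0,0,0],
    [0.5,-0.6,0,0,0,0,0],
    [0.5,-0.6,0,0,0,0,0],
    [0.5,-0.6,0,0,0,0,0],
    [0.5,-0.6,0,0,0,0,0],
    [0.5,-0.6,0,0,0,0,0],
    [0.5,-0.4,0,0,0,0,0],
    [0.5,0,0,0,0,0,0],
  ],
)

```text
time_s: 9.95
ee_pos: [0.4508, 0.0638, 0.2147]
eef_rot: [-3.141, -0.001, -0.155]
force: [-0.0, 0.3, 0.6]
grip_width: 0.0466
grip_force: 0.0
```

Run:
```python
from h import *
S=ctrl.camera("side");T=ctrl.camera("top");o=ctrl.get_obs();print(o["ee_pos"],o["force"])
for c in (S,T):
  for t in ["grip_knob","kick_foot","cook_frame"]:
    for r in ctrl.cut_out(t,c)[:1]: print(t,round(r["conf"],2),np.round(r["centre"],1),r["mask"].sum())
p=[.5738,.0508,-.1563]
print({n:(proj(v,S).round(1),proj(v,T).round(1)) for n,v in pts(p,0,2.53).items() if n in("foot","knob","rr","rl")})
cv2.imwrite("pics/f.png",np.hstack([cv2.resize(S["color"][150:280,210:340],None,fx=3,fy=3),cv2.resize(T["color"][150:280,200:330],None,fx=3,fy=3)]))
```

```text
[0.45264434 0.0635323  0.2145606 ] [-0.12141824 -0.21791991  0.85191811]
grip_knob 0.58 [225.5 314. ] 87
kick_foot 0.51 [222.5 239.9] 203
cook_frame 0.6 [229.7 259.5] 1810
cook_frame 0.94 [201.9 256.3] 856
{'knob': (array([316.5, 221.1]), array([248. , 252.6])), 'foot': (array([227.5, 218.2]), array([259.2, 179.4])), 'rl': (array([300.5, 242.5]), array([219.9, 239. ])), 'rr': (array([308.3, 203.7]), array([279.3, 247.1]))}
```

View pics/f.png

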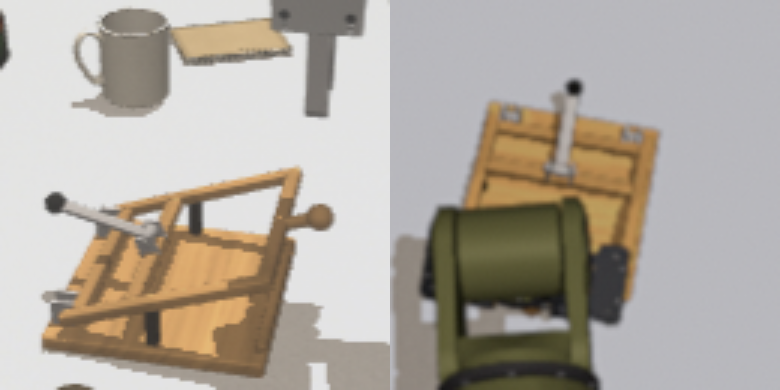

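The kickstand is open: the foot shows at side (228,217) and top (261,179), with the frame still folded. The top foot sits 2 px from the model, so I'll refit the yaw.

Run:
```python
from h import *
from scipy.optimize import least_squares
S=ctrl.camera("side");T=ctrl.camera("top")
obs=[(S,"foot",0,(291,221.3)),(S,"knob",0,(316.5,221.8)),(S,"rl",0,(301.2,243.5)),(S,"rr",0,(308.3,206)),(T,"foot",0,(252,230.5)),(T,"knob",0,(248.2,251.5)),(T,"hub",0,(256.2,206)),(T,"foot",2.53,(261.3,179.3)),(S,"foot",2.53,(228.3,217.3))]
f=lambda v:np.concatenate([proj(pts(v[:3],0,k)[n],c)-uv for c,n,k,uv in obs])
r=least_squares(f,[.57,.05,-.15],loss="soft_l1");print(r.x.round(4),f(r.x).reshape(-1,2).round(1).tolist())
p=pts(r.x);print(p["knob"],p["hinge"],pts(r.x,1.222)["knob"])
e=ctrl.get_obs()["ee_pos"];d=p["knob"]+[0,0,-.019]-e
w=-.155;X=np.array([np.cos(w),np.sin(w),0]);Y=np.array([np.sin(w),-np.cos(w),0]);print(d@X/.05,d@Y/.05,-d[2]/.05)
```

```text
[ 0.5737  0.0491 -0.1757] [[-1.0, 0.0], [-0.1, -0.6], [-1.6, -1.0], [0.5, -2.2], [-0.4, 0.5], [-0.4, 1.0], [0.2, 0.9], [-0.9, 0.2], [-0.4, 0.1]]
[0.44458529 0.07199112 0.10666463] [0.65738857 0.03422023 0.028     ] [0.65744961 0.03420939 0.25799999]
-0.1794591937878795 -0.1433357339310188 2.524513816995578
```

Call:
move_arm(
  increments=[
    [0.5,-0.18,-0.143,0,0,0,0],
    [0.5,0,0,0,0,0,0.021],
    [0.5,0,0,0.42,0,0,0],
    [0.5,0,0,0.42,0,0,0],
    [0.5,0,0,0.42,0,0,0],
    [0.5,0,0,0.42,0,0,0],
    [0.5,0,0,0.42,0,0,0],
    [0.5,0,0,0.42,0,0,0],
    [0.5,0,0,0,0,0,0],
    [0.5,0,0,0,0,0,0],
  ],
  force=15,
)

```text
time_s: 11.45
ee_pos: [0.4445, 0.0722, 0.0887]
eef_rot: [3.142, 0.0, -0.176]
force: [0.3, -0.6, 0.8]
grip_width: 0.047
grip_force: 0.0
```

Call:
move_arm(
  increments=[
    [0,0,0,0,0,0,0],
    [0,0,0,0,0,0,0],
    [0,0,0,0,0,0,0],
    [0,0,0,0,0,0,0],
    [0,0,0,0,0,0,0],
  ],
)

```text
time_s: 11.95
ee_pos: [0.4447, 0.0723, 0.0887]
eef_rot: [-3.141, -0.001, -0.176]
force: [-1.2, 3.6, 5.9]
grip_width: 0.0229
grip_force: 15.0
```

Call:
move_arm(
  increments=[
    [0,0.056,0,-0.146,0,0,0],
    [0,0.061,0,-0.144,0,0,0],
    [0,0.066,0,-0.142,0,0,0],
    [0,0.07,0,-0.139,0,0,0],
    [0,0.075,0,-0.137,0,0,0],
    [0,0.08,0,-0.134,0,0,0],
    [0,0,0,0,0,0,0],
  ],
)

```text
time_s: 12.65
ee_pos: [0.465, 0.0684, 0.1311]
eef_rot: [-3.141, -0.001, -0.176]
force: [-0.8, 2.5, -0.7]
grip_width: 0.0229
grip_force: 15.0
```

Run:
```python
from h import *
S=ctrl.camera("side");o=ctrl.get_obs();print(o["grip_width"],o["grip_force"],o["force"],o["ee_pos"])
cv2.imwrite("pics/g.png",cv2.resize(S["color"][130:280,210:340],None,fx=4,fy=4))
```

```text
0.022941209918512975 14.999979883432388 [-1.21179446  3.81879667 -0.70220509] [0.46461342 0.06845603 0.13044641]
```

View pics/g.png

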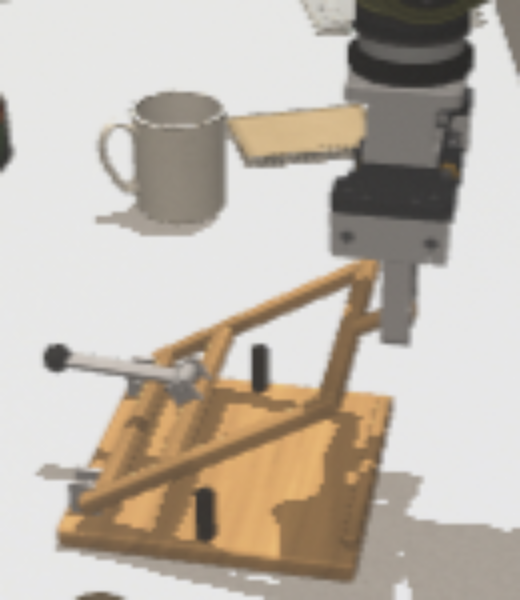

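The frame is rising off the buffers, the base is flat and the kickstand is still open. Continuing.

Call:
move_arm(
  increments=[
    [0,0.084,0,-0.131,0,0,0],
    [0,0.089,0,-0.129,0,0,0],
    [0,0.093,0,-0.125,0,0,0],
    [0,0.097,0,-0.122,0,0,0],
    [0,0.101,0,-0.119,0,0,0],
    [0,0.105,0,-0.115,0,0,0],
    [0,0.109,0,-0.112,0,0,0],
    [0,0.113,0,-0.108,0,0,0],
    [0,0,0,0,0,0,0],
  ],
)

```text
time_s: 13.6
ee_pos: [0.5042, 0.0612, 0.1789]
eef_rot: [3.141, -0.001, -0.176]
force: [-2.5, -1.2, 0.7]
grip_width: 0.0228
grip_force: 15.0
```

Call:
move_arm(
  increments=[
    [0,0.116,0,-0.104,0,0,0],
    [0,0.12,0,-0.1,0,0,0],
    [0,0.123,0,-0.096,0,0,0],
    [0,0.126,0,-0.092,0,0,0],
    [0,0.129,0,-0.087,0,0,0],
    [0,0.132,0,-0.083,0,0,0],
    [0,0.135,0,-0.078,0,0,0],
    [0,0.138,0,-0.074,0,0,0],
    [0,0,0,0,0,0,0],
  ],
)

```text
time_s: 14.5
ee_pos: [0.5546, 0.0521, 0.2146]
eef_rot: [3.141, -0.001, -0.177]
force: [-2.8, -5.0, 2.1]
grip_width: 0.0227
grip_force: 15.0
```

Call:
move_arm(
  increments=[
    [0,0.14,0.01,-0.069,0,0,0],
    [0,0.142,0.01,-0.064,0,0,0],
    [0,0.144,0.01,-0.059,0,0,0],
    [0,0.146,0,-0.054,0,0,0],
    [0,0.148,0,-0.049,0,0,0],
    [0,0.15,0,-0.044,0,0,0],
    [0,0.151,0,-0.039,0,0,0],
    [0,0,0,0,0,0,0],
  ],
)

```text
time_s: 15.3
ee_pos: [0.6048, 0.0427, 0.2335]
eef_rot: [-3.14, -0.001, -0.176]
force: [-0.7, 5.6, 4.3]
grip_width: 0.0229
grip_force: 15.0
```

Call:
move_arm(
  increments=[
    [0,0.152,0,-0.034,0,0,0],
    [0,0.153,0,-0.029,0,0,0],
    [0,0.154,0,-0.024,0,0,0],
    [0,0.155,0,-0.018,0,0,0],
    [0,0.12,0,-0.013,0,0,0],
    [0,0,0,0,0,0,0],
    [0,0,0,0,0,0,0],
  ],
)

```text
time_s: 16.0
ee_pos: [0.6405, 0.0362, 0.2393]
eef_rot: [-3.141, -0.001, -0.176]
force: [0.8, 4.2, 2.4]
grip_width: 0.0229
grip_force: 15.0
```

Run:
```python
from h import *
S=ctrl.camera("side");T=ctrl.camera("top");o=ctrl.get_obs();print(o["grip_width"],o["grip_force"],o["force"],o["moment"],o["ee_pos"])
for k in range(56,72,2):
  q=pts([.5737,.0491,-.1757],np.deg2rad(k),2.53)
  print(k,{n:proj(q[n],S).round(1).tolist() for n in("rl","rr","foot","bl","knob")})
cv2.imwrite("pics/i.png",cv2.resize(S["color"][120:270,200:350],None,fx=4,fy=4))
```

```text
0.023043326542905192 15.000354051589966 [0.40017638 4.88617903 3.77068431] [ 0.94804516 -0.04284201 -0.03338141] [0.64041633 0.03622921 0.23924942]
56 {'rl': [240.6, 194.1], 'rr': [259.1, 161.4], 'foot': [215.6, 231.1], 'bl': [298.5, 273.4], 'knob': [255.3, 166.6]}
58 {'rl': [237.8, 193.3], 'rr': [256.7, 160.8], 'foot': [215.6, 231.7], 'bl': [298.5, 273.4], 'knob': [252.3, 165.7]}
60 {'rl': [234.9, 192.7], 'rr': [254.3, 160.2], 'foot': [215.5, 232.4], 'bl': [298.5, 273.4], 'knob': [249.2, 164.9]}
62 {'rl': [232.1, 192.1], 'rr': [251.8, 159.7], 'foot': [215.5, 233.1], 'bl': [298.5, 273.4], 'knob': [246.1, 164.2]}
64 {'rl': [229.2, 191.6], 'rr': [249.4, 159.3], 'foot': [215.6, 233.8], 'bl': [298.5, 273.4], 'knob': [243.0, 163.6]}
66 {'rl': [226.4, 191.2], 'rr': [246.9, 159.0], 'foot': [215.6, 234.5], 'bl': [298.5, 273.4], 'knob': [239.9, 163.1]}
68 {'rl': [223.5, 190.9], 'rr': [244.5, 158.8], 'foot': [215.7, 235.1], 'bl': [298.5, 273.4], 'knob': [236.9, 162.7]}
70 {'rl': [220.7, 190.7], 'rr': [242.1, 158.6], 'foot': [215.8, 235.8], 'bl': [298.5, 273.4], 'knob': [233.8, 162.4]}
```

View pics/i.png

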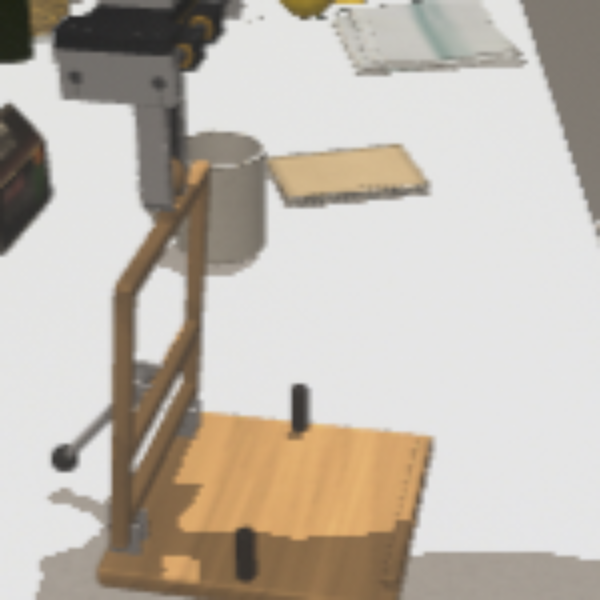

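The frame is about 4° short of upright, the base hasn't shifted (lip corner where predicted), and the kickstand is open. I'll make the last part and measure the tilt from the bar edges.

Call:
move_arm(
  increments=[
    [0,0.1,-0.005,-0.006,0,0,0],
    [0,0.1,-0.005,-0.004,0,0,0],
    [0,0.08,0,-0.002,0,0,0],
    [0,0.04,0,-0.001,0,0,0],
    [0,0.022,0,0,0,0,0],
    [0,0,0,0,0,0,0],
    [0,0,0,0,0,0,0],
    [0,0,0,0,0,0,0],
  ],
)

```text
time_s: 16.9
ee_pos: [0.6574, 0.0331, 0.2399]
eef_rot: [-3.141, -0.001, -0.176]
force: [-0.0, 3.4, 6.6]
grip_width: 0.0226
grip_force: 15.0
```

Run:
```python
from h import *
S=ctrl.camera("side");o=ctrl.get_obs();print(o["grip_width"],o["grip_force"],o["force"],o["ee_pos"])
cv2.imwrite("pics/j_full.png",S["color"])
g=S["color"].astype(int)
# near-left bar: red-minus-blue per row
p=[.5737,.0491,-.1757]
for k in (66,68,70,72):
  q=pts(p,np.deg2rad(k),2.53);print(k,{n:proj(q[n],S).round(1).tolist() for n in("rl","rr","foot")})
for r in range(188,260,6):print(r,[int(v) for v in (g[r,210:250,2]-g[r,210:250,0])])
cv2.imwrite("pics/j.png",cv2.resize(S["color"][150:270,200:320],None,fx=5,fy=5,interpolation=0))
```

```text
0.02287547014576919 15.000587403774261 [-0.66251255  3.2170621   5.01828099] [0.65737002 0.03312482 0.2399169 ]
66 {'rl': [226.4, 191.2], 'rr': [246.9, 159.0], 'foot': [215.6, 234.5]}
68 {'rl': [223.5, 190.9], 'rr': [244.5, 158.8], 'foot': [215.7, 235.1]}
70 {'rl': [220.7, 190.7], 'rr': [242.1, 158.6], 'foot': [215.8, 235.8]}
72 {'rl': [217.9, 190.5], 'rr': [239.7, 158.6], 'foot': [216.0, 236.5]}
188 [1, 1, 0, 1, 1, 0, 0, 0, 0, 1, 1, 1, 1, 8, 32, 55, 53, 52, 44, 30, 28, 16, 6, 3, 2, 2, 2, 0, 0, 1, 1, 1, 0, 8, 55, 49, 49, 43, 24, 16]
194 [1, 1, 2, 2, 1, 2, 1, 1, 2, 1, 1, 0, 5, 43, 45, 44, 40, 30, 9, 2, 2, 1, 0, 0, 0, 0, 1, 0, 1, 2, 2, 2, 2, 7, 39, 45, 48, 43, 11, 2]
200 [1, 2, 1, 2, 1, 1, 0, 0, 1, 1, 0, 0, 6, 29, 49, 49, 45, 39, 15, 8, 0, 0, 0, 1, 1, 1, 0, 0, 0, 2, 2, 2, 2, 8, 50, 64, 75, 67, 18, 8]
206 [1, 0, 0, 0, 0, 1, 1, 1, 1, 1, 1, 1, 0, 4, 50, 49, 49, 44, 31, 13, 0, 0, 1, 1, 1, 1, 1, 1, 0, 2, 19, 58, 74, 96, 69, 30, 33, 40, 26, 12]
212 [0, 0, 0, 1, 2, 2, 1, 2, 1, 0, 0, 1, 0, 6, 41, 50, 51, 48, 41, 10, 1, 5, 9, 8, 7, 8, 15, 38, 58, 58, 54, 39, 25, 11, 8, 52, 44, 43, 36, 13]
218 [
[... 378 characters left out ...]
7, 0, 8, 44, 55, 56, 50, 36, 38, 56, 61, 62, 62, 79, 108, 109]
236 [2, 2, 1, 3, 4, 3, 4, 5, 4, 2, 2, 2, 1, 2, 1, 4, 36, 44, 43, 39, 29, 14, 3, 9, 45, 58, 57, 51, 35, 38, 55, 60, 61, 77, 103, 107, 108, 107, 107, 108]
242 [1, -2, 1, 4, 18, 18, 17, 19, 11, 0, 0, 1, 1, 2, 1, 6, 26, 45, 44, 42, 38, 41, 59, 59, 53, 37, 37, 55, 60, 59, 56, 58, 60, 79, 106, 106, 107, 109, 111, 111]
248 [-1, 1, 0, 0, 0, 1, 0, 0, 2, 20, 17, 18, 18, 18, 17, 18, 22, 46, 45, 44, 40, 32, 33, 24, 12, 9, 21, 55, 72, 102, 103, 103, 105, 107, 106, 111, 111, 111, 111, 111]
254 [0, 0, 0, 1, 2, 6, 17, 18, 18, 18, 19, 19, 18, 18, 17, 19, 21, 36, 47, 46, 44, 35, 19, 9, 8, 10, 22, 52, 58, 58, 58, 60, 61, 63, 64, 64, 65, 64, 62, 59]
```

View pics/j.png

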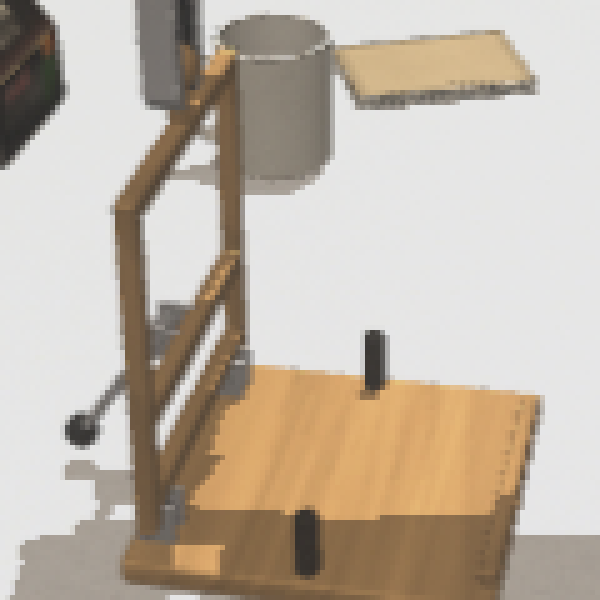

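Run:
```python
from h import *
S=ctrl.camera("side");g=S["color"].astype(float);D=g[...,2]-g[...,0]
def edge(r,c0,c1,lv):
    for c in range(c0,c1):
        if D[r,c]<lv<=D[r,c+1] : return c+(lv-D[r,c])/(D[r,c+1]-D[r,c])
rows=np.arange(193,242);e=np.array([edge(r,211,232,23) or np.nan for r in rows])
ok=~np.isnan(e);s,b=np.polyfit(rows[ok],e[ok],1);res=e[ok]-s*rows[ok]-b;m=abs(res)<.8
s,b=np.polyfit(rows[ok][m],e[ok][m],1);print("near bar slope",s,"at 193",s*193+b,"std",res[m].std(),m.sum())
rows2=np.concatenate([np.arange(172,203)]);e2=np.array([edge(r,236,249,25) or np.nan for r in rows2]);k2=~np.isnan(e2);s2,b2=np.polyfit(rows2[k2],e2[k2],1);print("far",s2,s2*180+b2,e2[::4].round(1))
x,y,w=.5737,.0491,-.1757;R=np.array([[np.cos(w),-np.sin(w),0],[np.sin(w),np.cos(w),0],[0,0,1]])
for k in (66,68,69,70,71,72):
    a=np.deg2rad(20+k);z=np.array([-np.cos(a),0,np.sin(a)]);xf=np.array([np.sin(a),0,np.cos(a)]);o=[]
    for yy in (.095,-.081):
        P=[np.array([x,y,0])+R@(np.array([.085,yy,.028])+t*z+.006*xf) for t in (.06,.199)]
        u=[proj(q,S) for q in P];sl=(u[1][0]-u[0][0])/(u[1][1]-u[0][1]);o+=[round(sl,4),round(u[1][0]+sl*((193 if yy>0 else 180)-u[1][1]),1)]
    print(k,o)
```

```text
near bar slope 0.07668610817663782 at 193 222.23879992937844 std 0.1451861957662722 49
far 0.03979302344960623 242.88358118111935 [242.8 241.4 243.2 243.1 243.4 243.6 244.  243.4]
66 [np.float64(0.0045), np.float64(226.4), np.float64(-0.0241), np.float64(245.2)]
68 [np.float64(0.0472), np.float64(223.6), np.float64(0.0166), np.float64(243.5)]
69 [np.float64(0.0683), np.float64(222.3), np.float64(0.0367), np.float64(242.7)]
70 [np.float64(0.0893), np.float64(220.9), np.float64(0.0568), np.float64(241.8)]
71 [np.float64(0.1102), np.float64(219.6), np.float64(0.0768), np.float64(241.0)]
72 [np.float64(0.131), np.float64(218.2), np.float64(0.0967), np.float64(240.2)]
```

The tilt reads about 69.3°, so I'll add 0.7°.

Call:
move_arm(
  increments=[
    [0,0.03,0,0,0,0,0],
    [0,0.025,0,0,0,0,0],
    [0,0,0,0,0,0,0],
    [0,0,0,0,0,0,0],
    [0,0,0,0,0,0,0],
    [0,0,0,0,0,0,0],
  ],
)

```text
time_s: 17.6
ee_pos: [0.6601, 0.0326, 0.2399]
eef_rot: [-3.141, -0.001, -0.176]
force: [0.5, 3.1, 5.8]
grip_width: 0.0229
grip_force: 15.0
```

Run:
```python
from h import *
S=ctrl.camera("side");g=S["color"].astype(float);D=g[...,2]-g[...,0]
def edge(r,c0,c1,lv):
    for c in range(c0,c1):
        if D[r,c]<lv<=D[r,c+1] : return c+(lv-D[r,c])/(D[r,c+1]-D[r,c])
rows=np.arange(193,242);e=np.array([edge(r,211,232,23) or np.nan for r in rows])
s,b=np.polyfit(rows,e,1);print("near",s,s*193+b)
r2=np.arange(176,203);e2=np.array([edge(r,236,249,25) or np.nan for r in r2]);k=~np.isnan(e2);s,b=np.polyfit(r2[k],e2[k],1);print("far",s,s*180+b)
o=ctrl.get_obs();print(o["grip_width"],o["grip_force"],o["force"],o["ee_pos"],o["time_s"])
cv2.imwrite("pics/k.png",cv2.resize(S["color"][110:300,180:360],None,fx=3,fy=3))
```

```text
near 0.08946343857407114 221.35771701724263
far 0.05592552708367649 242.2881558641116
0.022967333047711556 15.000575333833694 [1.11519747 3.81080724 5.1595818 ] [0.66008082 0.03265217 0.23994167] 17.65
```

View pics/k.png

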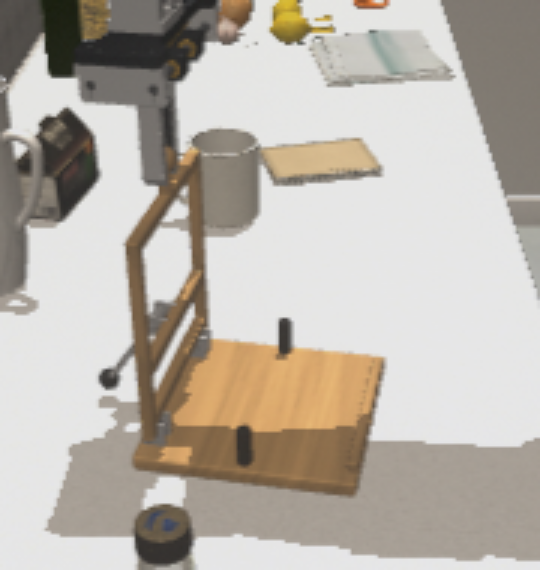

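The slopes now match 70° on both bars (0.0895 against 0.0893, and 0.0559 against 0.0568). The knob is held, the kickstand is open behind, the base is flat, and nothing else in view has moved. Handing in.

```bash
python3 -c "
from station import ctrl
print(ctrl.hand_in())"
```

```text
the job is handed in; nothing more can be done
None
```

I opened the kickstand fully while the frame lay folded, then swung the frame upright by its knob and handed the job in with the knob still gripped; both bars measured upright in the side camera, though the hand-in gave no verdict.

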